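# Find the rocking corner of a sampler plate and flatten its shim

## Task

One corner of the dark sampler plate rocks on its bed. Press down on the plate's corners with the fingertips until you find the one that dips and push it down as far as it goes, then press the yellow shim tab beside that same corner fully flat. Leave the other three tabs up, do not lift the plate, and do not disturb the vials, the jar or the screwdriver.

Things in the scene. Friction and masses are not known exactly. Their poses are not given: they have to be found in the camera images.
- bed: low blue metal bed with a thin skirt, fixed on the bench, about 200 mm (x) by 274 mm (y) with the shim hinges; origin on the bench under its middle. Its x and y axes are the plate's; it stands within 0.35 rad of the world's axes. It hides four support pads, one under each plate corner; one of them (which one changes from start to start) is about 4 mm low, which is what makes that corner rock. A solid boss of 20 mm radius carries the plate's middle.
- plate: dark grey sampler base plate lying loose and level on the bed, 170 (x) x 150 (y) x 12 mm thick, about 0.85 kg, with a round turret mount (52 mm across at most, 22 mm tall) in its middle; origin at the centre of its underside, 26 mm above the bench, z up. Its top is 38 mm above the bench. Three corners feel solid; the rocking one dips about 4 mm under roughly 2 to 4 N (the plate tilts by about 0.05 rad), then stops, and comes back when released.
- corner_a (a point): centre of the small round steel spot on the plate's top face at its far left (+x, +y) corner as seen in the bed's frame: where to press that corner. 38 mm above the bench; 72 mm and 58 mm from the plate's middle along x and y
- corner_b (a point): centre of the small round steel spot on the plate's top face at its far right (+x, -y) corner as seen in the bed's frame: where to press that corner. 38 mm above the bench; 72 mm and 58 mm from the plate's middle along x and y
- corner_c (a point): centre of the small round steel spot on the plate's top face at its near right (-x, -y) corner as seen in the bed's frame: where to press that corner. 38 mm above the bench; 72 mm and 58 mm from the plate's middle along x and y
- corner_d (a point): centre of the small round steel spot on the plate's top face at its near left (-x, +y) corner as seen in the bed's frame: where to press that corner. 38 mm above the bench; 72 mm and 58 mm from the plate's middle along x and y
- tab_a (a point): middle of the top of the yellow finger pad (24 x 22 mm) on the brass shim tab beside the plate's far left (+x, +y) corner, outside the plate's y side; 36 mm out from the tab's hinge, which lies along the bed's x axis, 50 mm from its middle in x, 83 mm in y, 24 mm up. About 44 mm above the bench while the tab is up, 25.5 mm when it is pressed flat; the pad's middle is then 119 mm in y from the bed's middle
- tab_b (a point): middle of the top of the yellow finger pad (24 x 22 mm) on the brass shim tab beside the plate's far right (+x, -y) corner, outside the plate's y side; 36 mm out from the tab's hinge, which lies along the bed's x axis, 50 mm from its middle in x, 83 mm in y, 24 mm up. About 44 mm above the bench while the tab is up, 25.5 mm when it is pressed flat; the pad's middle is then 119 mm in y from the bed's middle
- tab_c (a point): middle of the top of the yellow finger pad (24 x 22 mm) on the brass shim tab beside the plate's near right (-x, -y) corner, outside the plate's y side; 36 mm out from the tab's hinge, which lies along the bed's x axis, 50 mm from its middle in x, 83 mm in y, 24 mm up. About 44 mm above the bench while the tab is up, 25.5 mm when it is pressed flat; the pad's middle is then 119 mm in y from the bed's middle
- tab_d (a point): middle of the top of the yellow finger pad (24 x 22 mm) on the brass shim tab beside the plate's near left (-x, +y) corner, outside the plate's y side; 36 mm out from the tab's hinge, which lies along the bed's x axis, 50 mm from its middle in x, 83 mm in y, 24 mm up. About 44 mm above the bench while the tab is up, 25.5 mm when it is pressed flat; the pad's middle is then 119 mm in y from the bed's middle
- shim_a (a joint): hinge of the shim tab beside corner a: near 0 (up to 0.1) when it stands up at the start, 0.55 rad when flat (level, against its stop). It is stiff, about 6 N at the pad, and stays where it is left; flat, its inner end props the plate at that corner
- shim_b (a joint): hinge of the shim tab beside corner b: near 0 (up to 0.1) when it stands up at the start, 0.55 rad when flat (level, against its stop). It is stiff, about 6 N at the pad, and stays where it is left; flat, its inner end props the plate at that corner
- shim_c (a joint): hinge of the shim tab beside corner c: near 0 (up to 0.1) when it stands up at the start, 0.55 rad when flat (level, against its stop). It is stiff, about 6 N at the pad, and stays where it is left; flat, its inner end props the plate at that corner
- shim_d (a joint): hinge of the shim tab beside corner d: near 0 (up to 0.1) when it stands up at the start, 0.55 rad when flat (level, against its stop). It is stiff, about 6 N at the pad, and stays where it is left; flat, its inner end props the plate at that corner
- vial_1: amber glass vial with blue cap, 23 mm across, 70 mm tall, standing on the bench beyond the bed; origin at the centre of its underside; leave it alone
- vial_2: amber glass vial with blue cap, 23 mm across, 70 mm tall, standing on the bench beyond the bed; origin at the centre of its underside; leave it alone
- jar: clear glass jar with white cap, 50 mm across, 60 mm tall, standing at the bed's left (+y) side; origin at the centre of its underside; leave it alone
- driver: screwdriver with orange handle, about 200 mm long, lying on the bench between the bed and the robot, roughly along y; leave it alone
Not all that is in view belongs to the job. There is more than one size of the plate; the one meant has the size given above.

How it is judged:
On the way, in this order (a step that is already met when the one before it is completed fails the run):
1. the rocking corner has been pressed down by the fingers (((horizontal distance between pad_low_c0 and corner_a below 0.03 m and z of corner_a in the frame of bed below 0.0355 m) or (horizontal distance between pad_low_c0 and corner_b below 0.03 m and z of corner_b in the frame of bed below 0.0355 m) or (horizontal distance between pad_low_c0 and corner_c below 0.03 m and z of corner_c in the frame of bed below 0.0355 m) or (horizontal distance between pad_low_c0 and corner_d below 0.03 m and z of corner_d in the frame of bed below 0.0355 m)) and contact force between the fingers and plate above 0.5 N), for 0.1 s.
2. the shim tab beside the rocking corner is flat, the others still up (((horizontal distance between pad_low_c0 and corner_a below 0.03 m and value of joint shim_a above 0.48 rad and value of joint each of shim_b, shim_c, shim_d below 0.25 rad) or (horizontal distance between pad_low_c0 and corner_b below 0.03 m and value of joint shim_b above 0.48 rad and value of joint each of shim_a, shim_c, shim_d below 0.25 rad) or (horizontal distance between pad_low_c0 and corner_c below 0.03 m and value of joint shim_c above 0.48 rad and value of joint each of shim_a, shim_b, shim_d below 0.25 rad) or (horizontal distance between pad_low_c0 and corner_d below 0.03 m and value of joint shim_d above 0.48 rad and value of joint each of shim_a, shim_b, shim_c below 0.25 rad))), for 0.2 s.
At the end, for the whole second after the job is handed in: the tab beside the rocking corner is flat (joint above 0.48 rad), the other three tabs are still up (below 0.25 rad), the plate lies at rest and level on its bed (within 0.02 rad and about 3 mm) and the vials, jar and screwdriver are within 20 mm of where they stood (((horizontal distance between pad_low_c0 and corner_a below 0.03 m and value of joint shim_a above 0.48 rad and value of joint each of shim_b, shim_c, shim_d below 0.25 rad) or (horizontal distance between pad_low_c0 and corner_b below 0.03 m and value of joint shim_b above 0.48 rad and value of joint each of shim_a, shim_c, shim_d below 0.25 rad) or (horizontal distance between pad_low_c0 and corner_c below 0.03 m and value of joint shim_c above 0.48 rad and value of joint each of shim_a, shim_b, shim_d below 0.25 rad) or (horizontal distance between pad_low_c0 and corner_d below 0.03 m and value of joint shim_d above 0.48 rad and value of joint each of shim_a, shim_b, shim_c below 0.25 rad)) and angle between plate's own z axis and vertical below 0.02 rad and z of plate in the frame of bed between 0.0235 and 0.029 m and linear speed of plate below 0.01 m/s and distance of each of vial_1, vial_2, jar, driver from where it was at the start of the episode below 0.02 m); the robot touches nothing.
It fails at once if a shim tab beside a solid corner was pressed down (more than 0.25 rad) ((not (horizontal distance between pad_low_c0 and corner_a below 0.03 m) and value of joint shim_a above 0.25 rad) or (not (horizontal distance between pad_low_c0 and corner_b below 0.03 m) and value of joint shim_b above 0.25 rad) or (not (horizontal distance between pad_low_c0 and corner_c below 0.03 m) and value of joint shim_c above 0.25 rad) or (not (horizontal distance between pad_low_c0 and corner_d below 0.03 m) and value of joint shim_d above 0.25 rad)).
It fails at once if the plate was lifted (its middle more than 8 mm above its place) (z of plate in the frame of bed above 0.034 m).
It fails at once if a vial, the jar or the screwdriver was moved by more than 20 mm (distance of any of vial_1, vial_2, jar, driver from where it was at the start of the episode above 0.02 m).
It also fails if it takes over 58 s, if anything falls off the work surface, if the arm or the gripper's body presses on something with over 40 N, if the wrist force passes 120 N, or if a joint passes its speed limit or range.

## Robot

A 6-joint arm with a two-finger parallel gripper is mounted at the origin on the work surface. World frame = base frame: x ahead of the robot, y to its left, z up, the work surface at z = 0. Lengths are in m, angles in rad, forces in N, time in s.
With the tool pointing down it reaches from about 0.3 to 0.875 m from the base axis. Payload 6.4 kg.
Tool frame: the origin (TCP) lies at the very end of the fingers, on their centre line; the grasp point (between the pads) lies 19 mm behind it; z points along the fingers, y is the line along which they close (so a half turn about z gives the same grasp; the last joint's range is limited). The gripper opens to 85 mm and grips with 20 to 120 N. Pads are 22 mm wide; open, the fingers measure 114 mm over their backs; the gripper's body (76 mm by 85 mm) begins 54 mm behind the grasp point. The pads swing forward as they close: fully open they stand 13 mm farther back than shut.
Start: joints at [1.118, 0.181, 1.607, -0, 1.354, -0.206], TCP at [0.14, 0.558, 0.191] pointing down, gripper open.
Joint ranges: [-2.99, 2.99], [-0.89, 2.07], [0.3, 2.58], [-1.14, 4.28], [0, 2.63], [-3.12, 3.12]. Speed limits (rad/s): [2.57, 2.57, 3.01, 3.14, 3.14, 3.14].

## Interface

Orientations are given as a unit quaternion [w, x, y, z].
In Python, from bench import telemetry, camera, ctrl, spotter gives the robot as it stands.
- The arm moves only by the tool send_rows, never from a script. Its argument "series" is a list of rows, each a list of 3 entries, a list of its own where there are three numbers: the turn, a rotation vector about the world's x, y, z in degrees, then the shift along the world's x, y, z in mm, then the closure, from -1 (fully open) to 1 (shut), so that 0 is half open. In form: [[[rx, ry, rz], [dx, dy, dz], gripper], ...]. A call has 1 to 10 rows; each row is the pose to reach, as a shift and turn from the pose commanded when the call began; what a row does not reach only later rows make up. A row lasts 1/8 s, in which the tool goes at most 62.5 mm and 10.7 degrees, less where a joint would pass 70% of its speed; a pose out of reach is approached as far as the arm can. A call with a gripper value outside its range is refused whole. The fingers move at their own pace and stop on an object; the grip force is fixed at half the most. Time passes only in rows, so rows that repeat a pose let the fingers close. It gives the time, the measured TCP pose, the force, the opening and the grip force at its end, in the units of the state.
- telemetry.get_obs(): the state, without advancing time (a new reading comes with each control period).
- camera(name): name is "scene" or "top"; returns a dict with "pixels" (420x560x3 uint8, red, green, blue), "camera_matrix" (3x3 intrinsics, pixels), "xyz" and "orientation" of the camera in the world. Camera axes: x right, y up, looking along -z (the intrinsics and any distortion apply to the point x, -y, -z); pixel columns grow to the right and rows downward; lengths in m; the calibration is good to about 2 mm. A picture is of the moment at which its call begins. There is no depth.
- ctrl.hand_in(): hands the job in; it is judged then, once.
Trained networks look in the newest picture that a camera, given by its name, has taken for a name from the list of things; names that differ only in an ending like _2 or _b are one class to them, and where a whole thing is asked for, a point or a joint stands for the part that bears it (a point fixed in the world has none). Each returns a list of dicts, best first, with "conf" (0 to 1); they miss things now and then, are a little off and sometimes report something else, mostly with a low value. They report only what shows in the picture. A call takes as long as a camera call. They do not tell look-alikes from the thing itself.
- spotter.boxes_of(thing, camera): "xyz" ([x, y, z] in m, in world coordinates, good to about 4 mm: the middle of the surface that is visible of it).
- spotter.landmark_of(thing, camera): "xyz" ([x, y, z] in m, in world coordinates, good to about 4 mm: a listed point, or the origin of a listed thing).
The state is a dict: "time_s": time; "q": joint angles; "dq": joint speeds; "joint_efforts": joint torques, N m; "eef_pos": TCP position; "eef_rot": TCP orientation; "wrist_force": force on the tool from outside, world axes, zero at the start; "torque": the same for the moment, N m; "opening": opening from 0.0 (shut) to 1.0 (fully open); "grasp_force": force on a finger pad.
Only numpy, scipy, OpenCV 4.12 (cv2) and the standard library are available. Lean on these libraries where they do the work, as an engineer would, in place of code of your own. Each camera call takes 0.05 s, during which the arm holds its last target. There are 200 camera calls.

## Working session

There is one attempt and no reset: what is moved stays moved. The work goes in short steps, Python scripts to look and compute and a tool call to move; the robot and the scene stay as the last step left them, time stands still between calls to the robot, and variables do not carry over. Pictures are saved under pics/ and viewed, at most 10 in all, crops included, and the job is handed in when it is done.

Besides the shell and the picture viewer there is one more tool, called after "Request:" as a command line: name --argument value ..., lists and objects as JSON in quotes. send_rows: Moves the arm, as the interface text tells. Its arguments: {"type":"object","properties":{"series":{"type":"array","items":{"type":"array"}}},"required":["series"]}

```bash
mkdir -p pics
cat > h.py <<'E'
import numpy as np, cv2
from bench import telemetry, camera, ctrl, spotter
from scipy.spatial.transform import Rotation as R
def proj(c,P):
    w,x,y,z=c["orientation"]; r=R.from_quat([x,y,z,w])
    p=r.inv().apply(np.atleast_2d(P)-np.array(c["xyz"]))*[1,-1,-1]
    u=(np.array(c["camera_matrix"])@p.T).T
    return u[:,:2]/u[:,2:]
def save(c,n): cv2.imwrite("pics/"+n,np.array(c["pixels"])[...,::-1])
E
python3 - <<'E'
from h import *
np.set_printoptions(precision=4,suppress=True)
o=telemetry.get_obs(); print(o)
for cn in ["scene","top"]:
    c=camera(cn); save(c,cn+"0.png"); print(cn,c["xyz"],c["orientation"],[k for k in c])
    for t in ["plate","bed","corner_a","tab_a","jar","vial_1","driver"]:
        for d in spotter.landmark_of(t,cn): print(t,np.array(d["xyz"]),round(d["conf"],2),proj(c,d["xyz"])[0].round(), {k:v for k,v in d.items() if k not in("xyz","conf")})
E
```

```text
{'time_s': 0.0, 'q': array([ 1.1177,  0.1816,  1.608 , -0.    ,  1.3538, -0.2063]), 'dq': array([-0.002 ,  0.001 ,  0.0012,  0.0001, -0.0023,  0.0017]), 'joint_efforts': array([  0.0006, -44.4863, -35.1342,  -0.0002,   0.0088,  -0.    ]), 'eef_pos': array([0.1402, 0.557 , 0.1906]), 'eef_rot': array([-0.0003,  0.1231,  0.9924, -0.0008]), 'wrist_force': array([-0.3535, -0.3747,  0.3926]), 'torque': array([ 0.0135,  0.0026, -0.0458]), 'grasp_force': 0.0, 'opening': 1.0014600222563412}
scene [0.9109 0.4611 0.8392] [0.3398 0.1064 0.2872 0.8892] ['pixels', 'camera_matrix', 'xyz', 'orientation']
plate [ 0.5587 -0.2404  0.001 ] 0.96 [192. 156.] {}
plate [ 0.3001  0.2144 -0.    ] 0.83 [411. 212.] {}
plate [0.5917 0.0777 0.0289] 0.72 [269. 242.] {}
bed [0.6606 0.015  0.0375] 0.59 [223. 239.] {}
corner_a [0.5116 0.021  0.0377] 0.96 [280. 201.] {}
corner_a [0.6663 0.1289 0.0402] 0.89 [257. 279.] {}
corner_a [0.5166 0.1398 0.0397] 0.84 [318. 237.] {}
corner_a [0.3659 0.2085 0.0065] 0.79 [390. 226.] {}
corner_a [0.6588 0.0132 0.0357] 0.78 [223. 239.] {}
corner_a [0.2373 0.2222 0.0101] 0.73 [433. 1
[... 1130 characters left out ...]
4 ] 0.69 [370. 239.] {}
corner_a [ 0.667  -0.3019  0.0159] 0.63 [419. 151.] {}
corner_a [0.2369 0.2197 0.0109] 0.62 [192. 330.] {}
corner_a [ 0.4759 -0.3304  0.0172] 0.6 [434. 230.] {}
corner_a [0.6649 0.1295 0.0398] 0.58 [240. 142.] {}
corner_a [ 0.6397 -0.1483  0.0172] 0.58 [356. 159.] {}
corner_a [0.3687 0.211  0.0089] 0.58 [199. 270.] {}
corner_a [0.2916 0.279  0.0037] 0.58 [168. 304.] {}
tab_a [ 0.6293 -0.0444  0.038 ] 0.7 [314. 160.] {}
tab_a [0.6495 0.1878 0.0403] 0.65 [214. 148.] {}
tab_a [ 0.5285 -0.0374  0.0449] 0.62 [311. 202.] {}
jar [ 0.6538  0.264  -0.0005] 0.58 [185. 150.] {}
vial_1 [0.7638 0.0943 0.0011] 0.73 [257. 109.] {}
driver [ 0.4273  0.0906 -0.0017] 0.89 [253. 246.] {}
```

Run:
```python
from h import *
a=cv2.imread("pics/scene0.png");b=cv2.imread("pics/top0.png")
cv2.imwrite("pics/crop1.png",np.hstack([cv2.resize(a[120:360,150:350],(400,480)),cv2.resize(b[80:320,150:350],(400,480))]))
P=np.array([[.6657,.1292],[.6575,.0138],[.5125,.0233],[.5185,.1399]])
m=P.mean(0); M=np.array([[72,58],[72,-58],[-72,-58],[-72,58]])/1000
H=sum(np.outer(x,y) for x,y in zip(M,P-m)); th=np.arctan2(H[0,1]-H[1,0],H[0,0]+H[1,1]); r=np.array([[np.cos(th),-np.sin(th)],[np.sin(th),np.cos(th)]])
print(m,th,(P-m)@r-M)
print("corners",m+M@r.T)
for h in(114.4,): print("tabs", m+np.array([[.05,h/1000],[.05,-h/1000],[-.05,-h/1000],[-.05,h/1000]])@r.T)
```

```text
[0.58855 0.07655] -0.06594395037742647 [[ 1.51288018e-03 -3.80546273e-04]
 [ 9.35120640e-04 -7.00712697e-05]
 [-3.75733345e-04 -1.45663835e-04]
 [-2.07226747e-03  5.96281378e-04]]
corners [[0.66421548 0.12967941]
 [0.65657153 0.01393154]
 [0.51288452 0.02342059]
 [0.52052847 0.13916846]]
tabs [[ 0.64597985  0.18740654]
 [ 0.6309028  -0.04089616]
 [ 0.53112015 -0.03430654]
 [ 0.5461972   0.19399616]]
```

View pics/scene0.png

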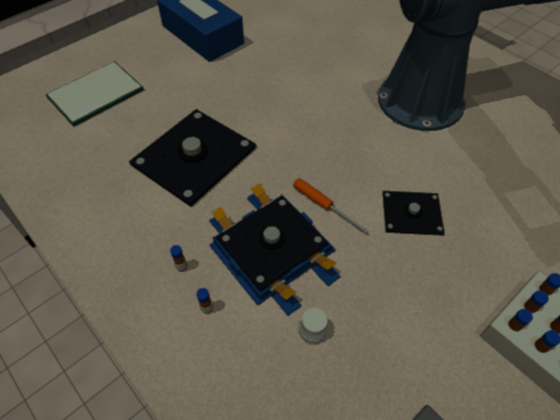

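View pics/crop1.png

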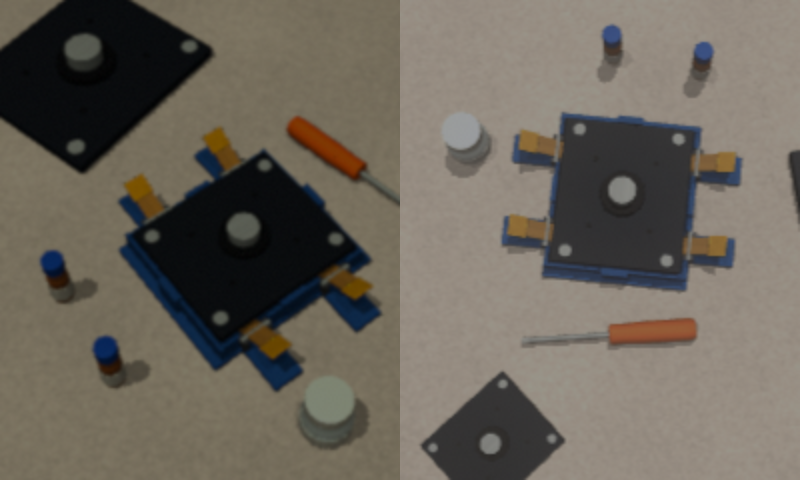

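Request:
send_rows --series '[[[0, 0, 10], [380, -419, 0], 1], [[0, 0, 10], [380, -419, 0], 1], [[0, 0, 10], [380, -419, 0], 1], [[0, 0, 10], [380, -419, 0], 1], [[0, 0, 10], [380, -419, 0], 1], [[0, 0, 10], [380, -419, 0], 1], [[0, 0, 10], [380, -419, 0], 1], [[0, 0, 10], [380, -419, 0], 1], [[0, 0, 10], [380, -419, 0], 1], [[0, 0, 10], [380, -419, 0], 1]]'

```text
time_s: 2.05
eef_pos: [0.5228, 0.1352, 0.1915]
eef_rot: [0.0, 0.039, 0.999, -0.0]
wrist_force: [-0.6, -0.4, 0.4]
opening: -0.002
grasp_force: 0.0
```

Request:
send_rows --series '[[[0, 0, 0], [0, 0, -60], 1], [[0, 0, 0], [0, 0, -110], 1], [[0, 0, 0], [0, 0, -135], 1], [[0, 0, 0], [0, 0, -142], 1], [[0, 0, 0], [0, 0, -142], 1], [[0, 0, 0], [0, 0, -142], 1]]'

```text
time_s: 2.8
eef_pos: [0.5217, 0.139, 0.0512]
eef_rot: [0.001, 0.036, 0.999, 0.0]
wrist_force: [0.0, 0.3, -0.4]
opening: 0.002
grasp_force: 0.0
```

Run:
```python
from h import *
o=telemetry.get_obs();print(o["eef_pos"],o["wrist_force"])
c=camera("scene");a=np.array(c["pixels"])[...,::-1].copy();d=camera("top");b=np.array(d["pixels"])[...,::-1].copy()
print(proj(c,o["eef_pos"]),proj(d,o["eef_pos"]))
cv2.imwrite("pics/c2.png",np.hstack([cv2.resize(a[120:360,150:350],(400,480)),cv2.resize(b[80:320,150:350],(400,480))]))
```

```text
[0.52169656 0.13895205 0.0511578 ] [ 0.00575077  0.27363021 -0.43482016]
[[316.07854516 235.51669542]] [[232.4866403  202.12997007]]
```

View pics/c2.png

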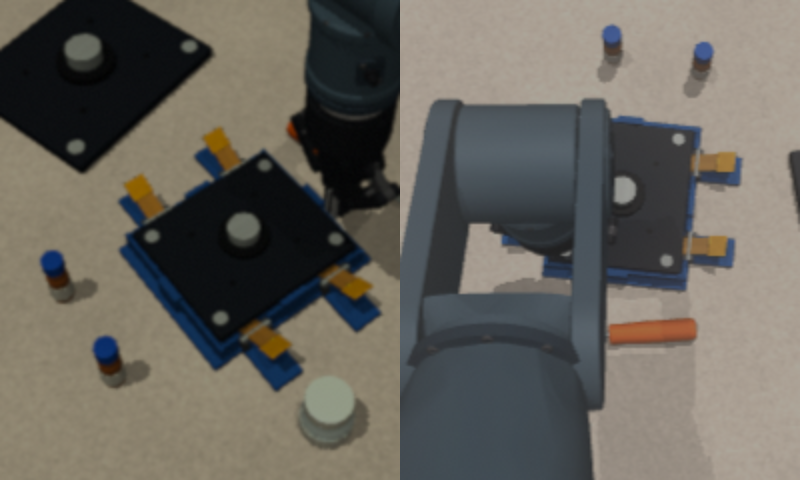

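The left crop shows the shut fingertips just above corner_d's spot (336,238), consistent with the projected TCP. Now probing.

Request:
send_rows --series '[[[0, 0, 0], [0, 0, -6], 1], [[0, 0, 0], [0, 0, -9], 1], [[0, 0, 0], [0, 0, -11], 1], [[0, 0, 0], [0, 0, -13], 1], [[0, 0, 0], [0, 0, -14], 1], [[0, 0, 0], [0, 0, -15], 1], [[0, 0, 0], [0, 0, -15], 1]]'

```text
time_s: 3.78
eef_pos: [0.5204, 0.1386, 0.0344]
eef_rot: [-0.0, 0.036, 0.999, -0.0]
wrist_force: [-0.6, -0.3, 0.7]
opening: -0.005
grasp_force: 0.0
```

Request:
send_rows --series '[[[0, 0, 0], [0, 0, -1], 1], [[0, 0, 0], [0, 0, -2], 1], [[0, 0, 0], [0, 0, -2], 1]]'

```text
time_s: 4.15
eef_pos: [0.5204, 0.1386, 0.0324]
eef_rot: [-0.0, 0.036, 0.999, -0.0]
wrist_force: [-0.9, 0.8, 0.1]
opening: 0.0
grasp_force: 0.0
```

Run:
```python
from h import *
o=telemetry.get_obs();print(o["eef_pos"],o["wrist_force"],o["torque"])
c=camera("scene");a=np.array(c["pixels"])[...,::-1].copy()
cv2.imwrite("pics/c3.png",cv2.resize(a[170:310,200:340],(600,600),interpolation=cv2.INTER_CUBIC))
b=cv2.imread("pics/scene0.png");f=lambda s:cv2.cvtColor(s[180:300,205:300],cv2.COLOR_BGR2GRAY).astype(int)
for t in["corner_a"]:
    for q in spotter.landmark_of(t,"scene"): print(q["xyz"],proj(c,q["xyz"])[0],q["conf"])
```

```text
[0.52036365 0.13859941 0.03238367] [-0.94842759  0.83052756  0.10093121] [-0.01162855  0.06943967  0.01891396]
[0.5201, 0.1384, 0.0377] [316.01985548 238.49227723] 0.95
[0.6357, -0.1469, 0.0114] [187.91191468 193.20114288] 0.95
[0.656, 0.0139, 0.0393] [224.21495177 237.31078254] 0.85
[0.664, 0.1306, 0.0403] [258.95273623 278.35363866] 0.82
[0.451, -0.1804, 0.0166] [242.43770928 142.73624547] 0.77
[0.3653, 0.2079, 0.0084] [390.30706515 225.08802351] 0.69
[0.477, -0.3334, 0.0136] [196.05346166 115.70577598] 0.67
[0.2964, 0.2778, 0.0098] [437.39488495 227.06283101] 0.66
[0.3093, 0.1499, 0.0084] [386.5693133  194.83896614] 0.65
[0.2378, 0.222, 0.0106] [433.14023757 196.3133355 ] 0.63
[0.5113, 0.0224, 0.0363] [280.51354508 201.97663382] 0.62
[0.6668, -0.2984, 0.0142] [138.93019075 161.26813453] 0.59
```

View pics/c3.png

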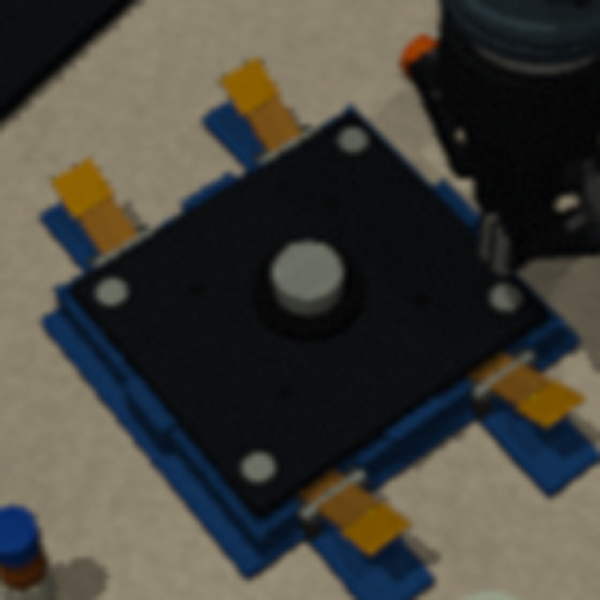

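The picture shows the fingertips near (498,270), still just above corner_d's spot (505,297), and no force yet. Continue down.

Request:
send_rows --series '[[[0, 0, 0], [0, 0, -1], 1], [[0, 0, 0], [0, 0, -2], 1], [[0, 0, 0], [0, 0, -3], 1], [[0, 0, 0], [0, 0, -3], 1]]'

```text
time_s: 4.75
eef_pos: [0.5203, 0.1386, 0.0293]
eef_rot: [-0.0, 0.036, 0.999, -0.0]
wrist_force: [0.1, 0.9, -0.2]
opening: -0.002
grasp_force: 0.0
```

Request:
send_rows --series '[[[0, 0, 0], [0, 0, -1], 1], [[0, 0, 0], [0, 0, -2], 1], [[0, 0, 0], [0, 0, -3], 1], [[0, 0, 0], [0, 0, -3], 1]]'

```text
time_s: 5.25
eef_pos: [0.5204, 0.1386, 0.0264]
eef_rot: [-0.0, 0.036, 0.999, -0.0]
wrist_force: [0.2, -0.9, 0.3]
opening: -0.001
grasp_force: 0.0
```

Run:
```python
from h import *
o=telemetry.get_obs();print(o["eef_pos"],o["wrist_force"],o["joint_efforts"])
c=camera("scene");a=np.array(c["pixels"])[...,::-1].copy();print(proj(c,[o["eef_pos"],o["eef_pos"]+[0,0,.01],o["eef_pos"]+[.01,0,0],o["eef_pos"]+[0,.01,0]]))
cv2.imwrite("pics/c4.png",cv2.resize(a[190:270,280:360],(600,600),interpolation=cv2.INTER_CUBIC))
```

```text
[0.52037143 0.13859206 0.02638141] [ 0.18210057 -0.94020241  0.34470865] [-6.47045643e-03 -4.42852128e+01 -2.83892405e+01 -7.17087205e-04
 -1.20596527e-02 -9.62535609e-06]
[[315.63123256 241.59748929]
 [315.94847824 238.97834461]
 [312.09470848 244.42465965]
 [319.11878719 244.74658472]]
```

View pics/c4.png

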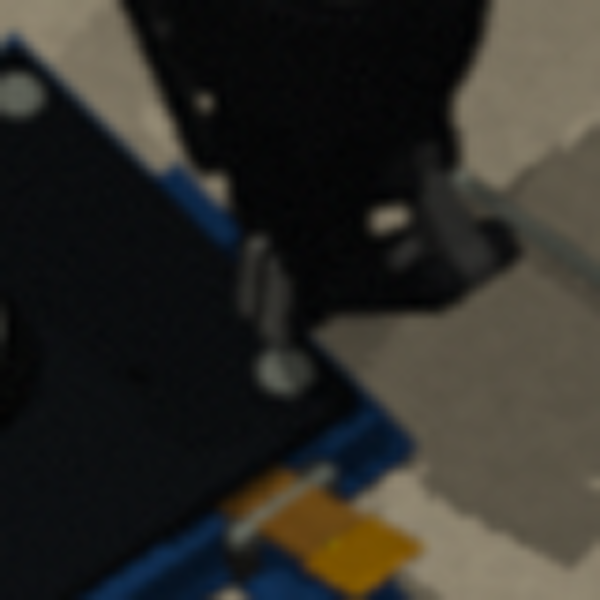

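The tips' grey edges end near image (316,237), just short of the spot at (318,240), so the real tips sit higher than the reported TCP. I continue down, watching the force.

Request:
send_rows --series '[[[0, 0, 0], [0, 0, -1], 1], [[0, 0, 0], [0, 0, -2], 1], [[0, 0, 0], [0, 0, -2], 1]]'

```text
time_s: 5.68
eef_pos: [0.5204, 0.1386, 0.0244]
eef_rot: [-0.0, 0.036, 0.999, -0.0]
wrist_force: [0.1, -0.1, 0.4]
opening: 0.001
grasp_force: 0.0
```

Request:
send_rows --series '[[[0, 0, 0], [0, 0, -1], 1], [[0, 0, 0], [0, 0, -2], 1], [[0, 0, 0], [0, 0, -2], 1]]'

```text
time_s: 6.05
eef_pos: [0.5203, 0.1386, 0.0224]
eef_rot: [-0.0, 0.036, 0.999, -0.0]
wrist_force: [-0.5, 0.5, 0.9]
opening: -0.0
grasp_force: 0.0
```

Run:
```python
from h import *
c=camera("scene");a=cv2.cvtColor(np.array(c["pixels"]),cv2.COLOR_RGB2GRAY).astype(np.float32)
b=cv2.cvtColor(cv2.imread("pics/scene0.png"),cv2.COLOR_BGR2GRAY).astype(np.float32)
for n,(u,v) in dict(a=(260,279),b=(226,238),c=(282,202),d=(318,239),turret=(272,236),refvial=(204,295)).items():
    s=np.s_[v-8:v+9,u-8:u+9]; print(n,cv2.phaseCorrelate(b[s],a[s],cv2.createHanningWindow((17,17),cv2.CV_32F)))
e=np.array(telemetry.get_obs()["eef_pos"]);print(proj(c,[e,e+[0,0,.0156]]))
cv2.imwrite("pics/c5.png",cv2.resize(np.clip(np.array(c["pixels"])[190:260,285:355,::-1]*3.5,0,255).astype(np.uint8),(600,600),interpolation=cv2.INTER_CUBIC))
```

```text
a ((-0.14868986014506724, 0.09231857834644508), 0.9944279193878174)
b ((-0.024058187566769362, 0.2142638264376746), 1.0037839942508273)
c ((0.07889211223819537, -0.1375550583245051), 1.023610677248166)
d ((-0.5111359043994792, -0.07121604968653727), 0.9115774278287534)
turret ((-0.090529228924348, 0.01645245558486863), 1.020690162240723)
refvial ((0.005804272855478132, -0.2243217140533602), 0.934963815006209)
[[315.49675569 242.63022172]
 [315.99054873 238.55247978]]
```

View pics/c5.png

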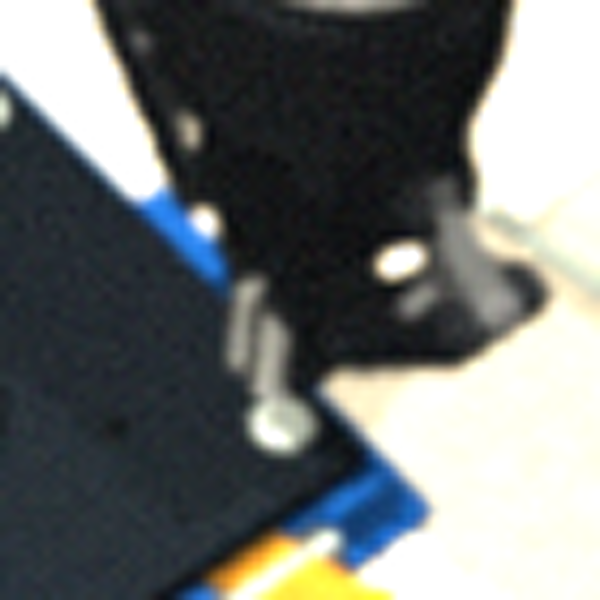

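The pads still end just short of the spot (image (316,236) against (318,240)), and the plate hasn't moved: not in contact yet. Continuing.

Request:
send_rows --series '[[[0, 0, 0], [0, 0, -1], 1], [[0, 0, 0], [0, 0, -2], 1], [[0, 0, 0], [0, 0, -3], 1], [[0, 0, 0], [0, 0, -3], 1]]'

```text
time_s: 6.6
eef_pos: [0.5204, 0.1386, 0.0194]
eef_rot: [-0.0, 0.036, 0.999, -0.0]
wrist_force: [-0.1, 0.6, -0.4]
opening: 0.001
grasp_force: 0.0
```

Request:
send_rows --series '[[[0, 0, 0], [0, 0, -1], 1], [[0, 0, 0], [0, 0, -2], 1], [[0, 0, 0], [0, 0, -3], 1], [[0, 0, 0], [0, 0, -3], 1]]'

```text
time_s: 7.1
eef_pos: [0.5204, 0.1386, 0.0164]
eef_rot: [-0.0, 0.036, 0.999, -0.0]
wrist_force: [0.7, -0.3, 0.7]
opening: 0.003
grasp_force: 0.0
```

Request:
send_rows --series '[[[0, 0, 0], [0, 0, -1], 1], [[0, 0, 0], [0, 0, -2], 1], [[0, 0, 0], [0, 0, -3], 1], [[0, 0, 0], [0, 0, -3], 1]]'

```text
time_s: 7.6
eef_pos: [0.5204, 0.1386, 0.0134]
eef_rot: [-0.0, 0.036, 0.999, -0.0]
wrist_force: [-0.6, 0.3, -0.5]
opening: -0.0
grasp_force: 0.0
```

Run:
```python
from h import *
c=camera("scene");g=cv2.cvtColor(np.array(c["pixels"]),cv2.COLOR_RGB2GRAY).astype(np.float32)
b=cv2.cvtColor(cv2.imread("pics/scene0.png"),cv2.COLOR_BGR2GRAY).astype(np.float32)
for n,(u,v) in dict(a=(260,279),b=(226,238),c=(282,202),turret=(272,236),cap=(313,318)).items():
    s=np.s_[v-8:v+9,u-8:u+9]; print(n,cv2.phaseCorrelate(b[s],g[s],cv2.createHanningWindow((17,17),cv2.CV_32F))[0])
print(telemetry.get_obs()["wrist_force"],telemetry.get_obs()["eef_pos"])
cv2.imwrite("pics/c6.png",cv2.resize(np.clip(np.array(c["pixels"])[190:260,285:355,::-1]*3.5,0,255).astype(np.uint8),(600,600),interpolation=cv2.INTER_CUBIC))
```

```text
a (-0.15434016640283943, -0.015765439787637447)
b (-0.11109211384847484, 0.10840000835810848)
c (-0.06319290221620122, -0.03533213193248663)
turret (-0.13745017479264732, 0.05128168612765904)
cap (-0.091532695000625, -0.3101280130496491)
[ 0.4394038  -0.63480069  0.15442483] [0.52040568 0.13859107 0.01342432]
```

View pics/c6.png

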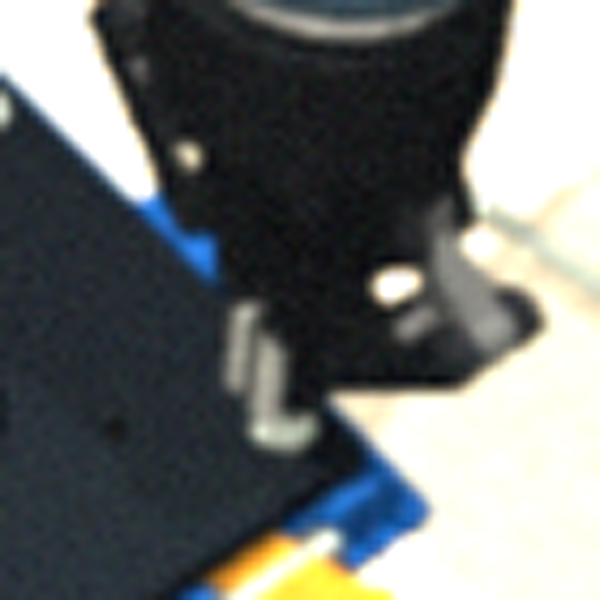

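Now the pads cover most of the spot (tips near crop (265,420)) and the plate is unmoved: the tips are about at contact, so the reported z is ~25 mm below the true tips.

Request:
send_rows --series '[[[0, 0, 0], [0, 0, -1], 1], [[0, 0, 0], [0, 0, -2], 1], [[0, 0, 0], [0, 0, -2], 1]]'

```text
time_s: 8.02
eef_pos: [0.5204, 0.1386, 0.0114]
eef_rot: [-0.0, 0.036, 0.999, -0.0]
wrist_force: [-0.2, -0.0, -1.2]
opening: -0.001
grasp_force: 0.0
```

Request:
send_rows --series '[[[0, 0, 0], [0, 0, -1], 1], [[0, 0, 0], [0, 0, -2], 1], [[0, 0, 0], [0, 0, -2], 1]]'

```text
time_s: 8.4
eef_pos: [0.5204, 0.1386, 0.0094]
eef_rot: [-0.0, 0.036, 0.999, -0.0]
wrist_force: [-0.3, -0.3, -0.2]
opening: 0.003
grasp_force: 0.0
```

Request:
send_rows --series '[[[0, 0, 0], [0, 0, -1], 1], [[0, 0, 0], [0, 0, -2], 1], [[0, 0, 0], [0, 0, -2], 1]]'

```text
time_s: 8.78
eef_pos: [0.5204, 0.1386, 0.0074]
eef_rot: [-0.0, 0.036, 0.999, -0.0]
wrist_force: [0.5, -0.2, -0.1]
opening: -0.001
grasp_force: 0.0
```

Request:
send_rows --series '[[[0, 0, 0], [0, 0, -1], 1], [[0, 0, 0], [0, 0, -2], 1], [[0, 0, 0], [0, 0, -3], 1], [[0, 0, 0], [0, 0, -3], 1]]'

```text
time_s: 9.28
eef_pos: [0.5204, 0.1386, 0.0044]
eef_rot: [-0.0, 0.036, 0.999, -0.0]
wrist_force: [0.1, 0.1, 0.4]
opening: 0.004
grasp_force: 0.0
```

```bash
cat >> h.py <<'E'
def shifts():
    c=camera("scene");g=cv2.cvtColor(np.array(c["pixels"]),cv2.COLOR_RGB2GRAY).astype(np.float32)
    b=cv2.cvtColor(cv2.imread("pics/scene0.png"),cv2.COLOR_BGR2GRAY).astype(np.float32)
    for n,(u,v) in dict(a=(260,279),b=(226,238),c=(282,202),d=(318,239),turret=(272,236),cap=(313,318)).items():
        s=np.s_[v-8:v+9,u-8:u+9]; print(n,np.round(cv2.phaseCorrelate(b[s],g[s],cv2.createHanningWindow((17,17),cv2.CV_32F))[0],2))
    o=telemetry.get_obs();print(o["wrist_force"],o["torque"],o["eef_pos"],o["joint_efforts"])
    return c
E
python3 -c "
from h import *
shifts()"
```

```text
a [0.08 0.03]
b [-0.07  0.23]
c [-0.11 -0.03]
d [-2.81 -1.95]
turret [-0.1   0.09]
cap [-0.14 -0.13]
[-0.34649094 -0.57374683  0.31142501] [ 0.01046967 -0.02750383  0.05028772] [0.5203672  0.13859765 0.00441048] [-9.64467945e-04 -4.49630857e+01 -2.72410691e+01 -5.77434330e-04
 -7.34591849e-04 -3.21515972e-05]
```

Request:
send_rows --series '[[[0, 0, 0], [0, 0, -1], 1], [[0, 0, 0], [0, 0, -2], 1], [[0, 0, 0], [0, 0, -3], 1], [[0, 0, 0], [0, 0, -3], 1]]'

```text
time_s: 9.82
eef_pos: [0.5203, 0.1386, 0.0014]
eef_rot: [-0.0, 0.036, 0.999, -0.0]
wrist_force: [0.6, -0.1, -0.3]
opening: -0.007
grasp_force: 0.0
```

Request:
send_rows --series '[[[0, 0, 0], [0, 0, -1], 1], [[0, 0, 0], [0, 0, -2], 1], [[0, 0, 0], [0, 0, -3], 1], [[0, 0, 0], [0, 0, -3], 1]]'

```text
time_s: 10.32
eef_pos: [0.5204, 0.1386, -0.0016]
eef_rot: [-0.0, 0.036, 0.999, -0.0]
wrist_force: [0.1, -0.4, 0.7]
opening: 0.003
grasp_force: 0.0
```

Run:
```python
from h import *
c=shifts()
cv2.imwrite("pics/c7.png",cv2.resize(np.clip(np.array(c["pixels"])[190:260,285:355,::-1]*3.5,0,255).astype(np.uint8),(600,600),interpolation=cv2.INTER_CUBIC))
```

```text
a [-0.04  0.19]
b [0.1  0.14]
c [0.06 0.19]
d [-3.11 -1.81]
turret [0.03 0.01]
cap [ 0.05 -0.09]
[-0.18493815  0.45343267  0.28582329] [ 0.00843028 -0.01269198  0.08991089] [ 0.52043269  0.13859153 -0.00155239] [-2.84440343e-03 -4.51690722e+01 -2.69443649e+01 -4.93175030e-04
 -4.60148454e-03  2.76596026e-07]
```

View pics/c7.png

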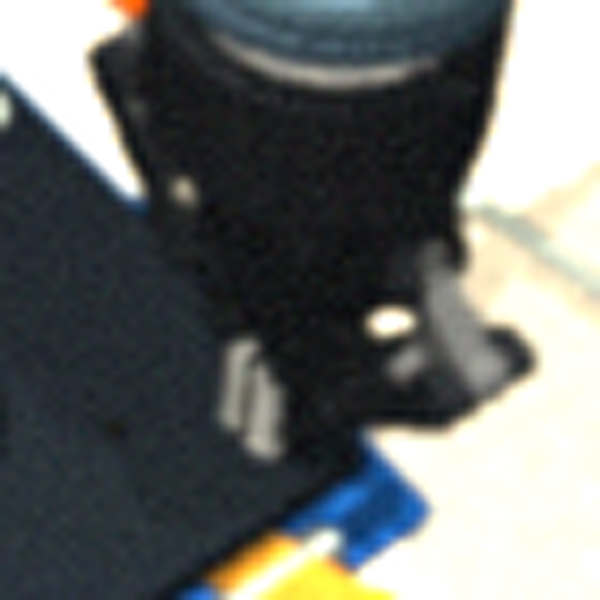

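The tips now cover the spot (pad ends near crop (232,420)/(262,455)); taking the pads' front face into account, that's about plate height. Reported z is clearly biased by ~40 mm, so I go by force.

Request:
send_rows --series '[[[0, 0, 0], [0, 0, -1], 1], [[0, 0, 0], [0, 0, -2], 1], [[0, 0, 0], [0, 0, -2], 1]]'

```text
time_s: 10.75
eef_pos: [0.5206, 0.1386, -0.0018]
eef_rot: [-0.0, 0.036, 0.999, -0.0]
wrist_force: [-6.9, -0.9, 15.9]
opening: -0.004
grasp_force: 8.1
```

Corner d is solid (16 N, no dip). Contact reading z ≈ -1.8 mm. Next corner c.

Request:
send_rows --series '[[[0, 0, 0], [0, 0, 15], 1], [[0, 0, 0], [-4, -58, 15], 1], [[0, 0, 0], [-8, -116, 15], 1], [[0, 0, 0], [-8, -116, 12], 1], [[0, 0, 0], [-8, -116, 5], 1], [[0, 0, 0], [-8, -116, 2], 1], [[0, 0, 0], [-8, -116, 1], 1], [[0, 0, 0], [-8, -116, 0], 1], [[0, 0, 0], [-8, -116, 0], 1]]'

```text
time_s: 11.88
eef_pos: [0.512, 0.0237, -0.0019]
eef_rot: [-0.001, 0.035, 0.999, -0.0]
wrist_force: [-9.6, -0.9, 22.9]
opening: 0.002
grasp_force: 11.1
```

Corner c is solid too. Next corner b.

Request:
send_rows --series '[[[0, 0, 0], [0, 0, 30], 1], [[0, 0, 0], [50, -3, 35], 1], [[0, 0, 0], [100, -6, 35], 1], [[0, 0, 0], [144, -9, 25], 1], [[0, 0, 0], [144, -9, 12], 1], [[0, 0, 0], [144, -9, 6], 1], [[0, 0, 0], [144, -9, 3], 1], [[0, 0, 0], [144, -9, 1], 1], [[0, 0, 0], [144, -9, 0], 1], [[0, 0, 0], [144, -9, 0], 1]]'

```text
time_s: 13.12
eef_pos: [0.6565, 0.0136, -0.003]
eef_rot: [0.0, 0.036, 0.999, 0.0]
wrist_force: [-0.8, 0.7, 2.2]
opening: 0.0
grasp_force: 0.9
```

Request:
send_rows --series '[[[0, 0, 0], [0, 0, -1], 1], [[0, 0, 0], [0, 0, -2], 1], [[0, 0, 0], [0, 0, -3], 1], [[0, 0, 0], [0, 0, -4], 1], [[0, 0, 0], [0, 0, -4], 1]]'

```text
time_s: 13.75
eef_pos: [0.657, 0.0134, -0.0055]
eef_rot: [0.0, 0.036, 0.999, -0.0]
wrist_force: [-5.9, 0.8, 13.1]
opening: 0.003
grasp_force: 6.8
```

```bash
python3 -c "
from h import *
shifts()"
```

```text
a [-0.12  0.17]
b [-3.38  0.94]
c [-0.13 -0.18]
d [ 0.   -1.53]
turret [-0.05 -0.13]
cap [0.   0.09]
[-6.09361808  0.72151205 13.90599405] [0.15084323 1.09760446 0.04740524] [ 0.65696186  0.01338246 -0.00554874] [-3.26240016e-01 -5.06963682e+01 -2.78973484e+01  1.48262009e-01
 -1.99704498e+00  1.81041844e-02]
```

Corner b dipped 3.7 mm then stopped (and d's spot rose): b is the rocking one. Now tab_b.

Request:
send_rows --series '[[[0, 0, 0], [0, 0, -4], 1], [[0, 0, 0], [0, 0, 0], 1], [[0, 0, 0], [0, 0, 30], 1], [[0, 0, 0], [-26, -56, 30], 1], [[0, 0, 0], [-26, -56, 30], 1], [[0, 0, 0], [-26, -56, 20], 1], [[0, 0, 0], [-26, -56, 14], 1], [[0, 0, 0], [-26, -57, 11], 1], [[0, 0, 0], [-26, -57, 9], 1], [[0, 0, 0], [-26, -57, 9], 1]]'

```text
time_s: 15.05
eef_pos: [0.6302, -0.043, 0.0013]
eef_rot: [-0.0, 0.036, 0.999, 0.0]
wrist_force: [-1.0, 0.1, 2.1]
opening: 0.002
grasp_force: 1.0
```

Run:
```python
from h import *
c=shifts()
cv2.imwrite("pics/c8.png",cv2.resize(np.clip(np.array(c["pixels"])[170:260,190:280,::-1]*2.5,0,255).astype(np.uint8),(600,600),interpolation=cv2.INTER_CUBIC))
```

```text
a [-0.25 -0.05]
b [-0.27  0.2 ]
c [-0.13  0.06]
d [-0.04 -0.08]
turret [-0.18  0.12]
cap [0.05 0.04]
[-1.35010353  0.19246382  2.21203974] [0.00754656 0.26885986 0.02216996] [ 0.63033761 -0.04296891  0.00131678] [-2.31377771e-01 -5.43041575e+01 -2.94071674e+01 -2.69434025e-02
 -4.74318042e-01 -8.52650410e-03]
```

View pics/c8.png

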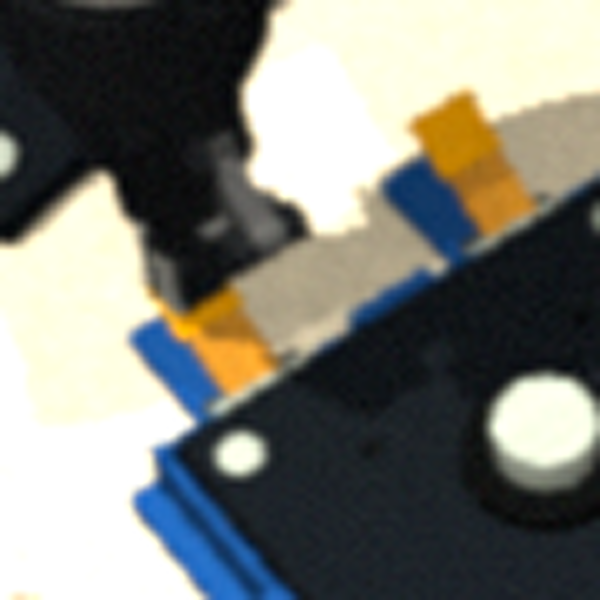

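The fingertips rest on tab_b's pad at crop (190,310), the plate is back level. Pressing the tab down.

Request:
send_rows --series '[[[0, 0, 0], [0, -1, -3], 1], [[0, 0, 0], [0, -1, -6], 1], [[0, 0, 0], [0, -2, -9], 1], [[0, 0, 0], [0, -2, -11], 1], [[0, 0, 0], [0, -3, -13], 1], [[0, 0, 0], [0, -3, -15], 1], [[0, 0, 0], [0, -3, -15], 1]]'

```text
time_s: 15.98
eef_pos: [0.6303, -0.0463, -0.0138]
eef_rot: [-0.0, 0.036, 0.999, 0.0]
wrist_force: [-2.4, 0.7, 2.1]
opening: 0.002
grasp_force: 1.3
```

Request:
send_rows --series '[[[0, 0, 0], [0, 0, -1], 1], [[0, 0, 0], [0, 0, -2], 1], [[0, 0, 0], [0, 0, -3], 1], [[0, 0, 0], [0, 0, -3], 1], [[0, 0, 0], [0, 0, -3], 1]]'

```text
time_s: 16.6
eef_pos: [0.6306, -0.0464, -0.0147]
eef_rot: [-0.0, 0.036, 0.999, -0.0]
wrist_force: [-8.0, 1.5, 16.0]
opening: -0.004
grasp_force: 8.2
```

The tab stopped at the expected flat height with 16 N. Lift off and check.

Request:
send_rows --series '[[[0, 0, 0], [0, 0, 20], 1], [[0, 0, 0], [0, 0, 60], 1], [[0, 0, 0], [0, 0, 120], 1], [[0, 0, 0], [-40, -60, 150], 1], [[0, 0, 0], [-80, -120, 150], 1], [[0, 0, 0], [-120, -180, 150], 1], [[0, 0, 0], [-120, -180, 150], 1], [[0, 0, 0], [-120, -180, 150], 1]]'

```text
time_s: 17.6
eef_pos: [0.5098, -0.2289, 0.1343]
eef_rot: [0.001, 0.038, 0.999, -0.001]
wrist_force: [-0.0, 0.7, -0.1]
opening: 0.003
grasp_force: 0.0
```

Run:
```python
from h import *
c=shifts()
d=camera("top")
f=lambda x,s:cv2.resize(np.clip(np.array(x["pixels"])[s][...,::-1]*1.6,0,255).astype(np.uint8),(400,480))
cv2.imwrite("pics/c9.png",np.hstack([f(c,np.s_[150:318,190:330]),f(d,np.s_[80:320,150:350])]))
for t in["tab_a"]:
    for cn in("scene","top"):
        for q in spotter.landmark_of(t,cn): print(cn,q["xyz"],q["conf"])
```

```text
a [-0.1  -0.04]
b [0.08 0.16]
c [-0.01 -0.09]
d [0.13 0.02]
turret [-0.11  0.01]
cap [ 0.01 -0.13]
[0.0577151  0.74745921 0.06205513] [0.04105023 0.01005909 0.01728164] [ 0.51054401 -0.22748991  0.13417382] [-1.38202719e+00 -4.37315476e+01 -3.31721842e+01 -1.72164990e-01
 -2.19026848e-02 -1.08014464e-01]
scene [0.5448, 0.1947, 0.0398] 0.78
scene [0.6434, 0.1884, 0.039] 0.72
scene [0.5338, -0.0309, 0.0442] 0.6
scene [0.6278, -0.0441, 0.0241] 0.54
top [0.5292, -0.034, 0.0441] 0.8
top [0.6508, 0.1892, 0.0431] 0.77
top [0.5458, 0.1956, 0.0443] 0.7
top [0.6273, -0.0468, 0.0218] 0.64
top [0.5226, 0.1386, 0.0395] 0.27
```

View pics/c9.png

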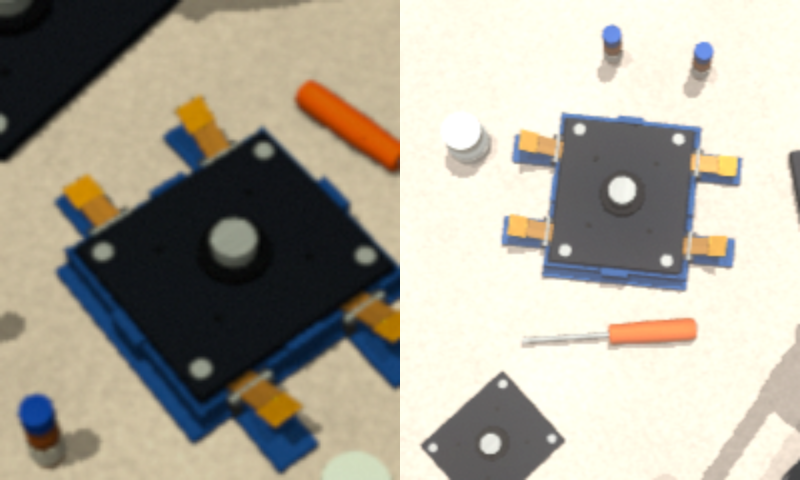

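Tab_b (left crop (85,190), right crop (725,165)) measures about 23 mm high, i.e. flat. The other three tabs read 39–44 mm, so they are still up. The plate is level and nothing else has moved.

```bash
python3 -c "
from h import *
print(ctrl.hand_in())"
```

```text
the job is handed in; nothing more can be done
None
```

Corner b was the rocking one: I pushed it down to its stop (about 3.7 mm), then pressed its shim tab flat, with the other three tabs still up and everything else in place. I handed the job in at about 18 s, but no verdict came back.

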